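# Lid on the coffee grinder, held at the half mark

### The job

Lift the handled steel dosing cup off the grinder's mouth and set it down upright on the round cork mat without dropping it, then let go of it. Put the grinder's lid into the mouth until it is fully home and twist it clockwise (seen from above) halfway to the lock, well short of the lock click, and finish still gripping the lid and holding it at the half mark, because the return spring would turn it back. Leave the other things on the counter where they are.

Things in the scene. Friction and masses are not known exactly. Their poses are not given: they have to be found in the camera images.
- grinder: Fixed round coffee grinder, steel body, black collar 124 mm across, 115 mm tall; origin at the centre of its underside, z up. Metal marks on the black rim, 3 mm high, alike on both sides: a round stud at each mouth gap (open: lid bar in line with it), then clockwise from above one rib at 0.69 rad (half mark), then two ribs at 1.29 rad (lock click).
- grinder_mouth (a point): Centre of the mouth, level with the top of its 6 mm thick aluminium flange, 115 mm above the counter; axes as the grinder's. Round opening 77 mm across, with two gaps in the flange on the grinder's +x and -x sides, about 19 mm wide at the opening, wider outward, reaching 53 mm from the axis.
- switch_ring (a joint): Spring ring inside the mouth, pushed by the lid's lugs, rad: 0 at rest (open), grows clockwise from above, 0.6 half way, 1.2 lock click (end stop). The lid turns free for about 0.09 rad first, so the ring reads 0.09 less than the lid's turn from the open mark. Return torque 0.04 N m at 0, 0.11 at 0.6: it turns an unheld lid back.
- lid: Loose grinder lid, about 0.15 kg, right way up on the counter; origin at the centre of its underside. Black plug 72 mm across, 18 mm deep, bevelled below; two lugs on lid +x and -x, 12 mm wide, 4.5 to 9.5 mm above the origin, out to 49 mm from the axis (either way round fits); steel disc 96 mm across, 18 to 24 mm up. Fully home: disc on the flange, origin 18 mm below grinder_mouth.
- lid_bar (a point): Centre of the lid's upright black grip bar, 39 mm above the lid's origin: 60 mm long along the lid's x axis (over the lugs), 14 mm wide, 24 to 54 mm above the origin. The lugs drop through the flange gaps when the bar lies along the grinder's x axis; then they turn under the flange.
- cup: Loose open steel dosing cup, about 0.2 kg, standing on the grinder's flange over the mouth: 86 mm across (base 92 mm), 80 mm tall, wall 3 mm; origin at the centre of its underside, z up. One handle, on its -x side.
- cup_handle (a point): Middle of the cup's upright black handle grip, 80 mm from the cup's axis towards its -x, 48 mm above its underside: 12 mm thick radially, 14 mm wide across, 60 mm tall (18 to 78 mm above the underside), 31 mm clear of the wall; joined to the cup by two arms 10 mm thick, 12 mm wide, 72 and 23 mm above the underside.
- mat: Fixed round cork mat, 150 mm across, 4 mm thick; origin at the centre of its underside. On the left or right of the grinder, the lid on the other side.
- mug: White mug 80 mm across, 85 mm tall, beyond the grinder; leave alone.
- tamper: Steel tamper 58 mm across, 90 mm tall, beyond the grinder; leave alone.
- bean_jar: Amber glass jar with steel cap, 90 mm across, 150 mm tall, at the left; leave alone.
- portafilter: Portafilter lying flat, steel basket 66 mm across with a 130 mm black handle, 30 mm tall, at the right; origin under the basket; leave alone.
- spoon: Spoon lying across in front of the robot; leave alone.
- sugar_pot: White lidded sugar pot 84 mm across, 83 mm tall, at the left; leave alone.

How it is judged:
By the outcome, as a careful person would: the job done as asked, in the order asked, and still so for the second after the job is handed in, while the arm keeps its last pose, push and grip.
It also fails if it takes over 64 s, if anything falls off the work surface, if the arm or the gripper's body presses on something with over 40 N, if the wrist force passes 120 N, or if a joint passes its speed limit or range.

### The arm

A 7-joint arm with a two-finger parallel gripper is mounted at the origin on the work surface. World frame = base frame: x ahead of the robot, y to its left, z up, the work surface at z = 0. Lengths are in mm, angles in rad, forces in N, time in s.
With the tool pointing down it reaches from about 400 to 875 mm from the base axis. Payload 19.3 kg.
Tool frame: the origin (TCP) lies between the finger pads; the fingertips stand 22 mm ahead of it and the grasp point (between the pads) lies 3 mm ahead of it; z points along the fingers, y is the line along which they close (so a half turn about z gives the same grasp; the last joint's range is limited). The gripper opens to 85 mm and grips with 20 to 120 N. Pads are 22 mm wide; open, the fingers measure 114 mm over their backs; the gripper's body (76 mm by 85 mm) begins 54 mm behind the grasp point. The pads swing forward as they close: fully open they stand 13 mm farther back than shut.
Start: joints at [1.268, 0.521, -0.036, 1.599, 0.021, 1.021, -0.113], TCP at [144.161, -608.139, 253.291] pointing down, gripper open.
Joint ranges: [-2.91, 2.91], [-0.3, 2.13], [-1.5, 1.42], [0.17, 2.43], [-1.26, 4.41], [0.16, 1.93], [-2.52, 2.52]. Speed limits (rad/s): [1.89, 1.89, 2.39, 2.39, 3.01, 3.01, 3.01].

### API

Orientations are given as a rotation vector (axis times angle).
In Python, from cell import env gives the robot as it stands.
- The arm moves only by the tool jog_arm, never from a script. Its arguments are lists of equal length, an entry for each row: "dp": the shift along the tool's x, y, z in m, a list of three; "twist": the turn about the tool's z in rad; "claw": the opening, from 0 (shut) to 1 (fully open). In form: {"dp": [[dx, dy, dz], ...], "twist": [twist, ...], "claw": [claw, ...]}. A call has 1 to 10 rows; each row shifts and turns the commanded pose from where the row before left it, along the tool's axes as they then stand; what a row does not reach is not made up. A row lasts 1/8 s, in which the tool goes at most 62.5 mm and 10.7 degrees, less where a joint would pass 70% of its speed; a pose out of reach is approached as far as the arm can. A call is refused whole if a number of a shift passes 0.0625 or a number of a turn 0.188, either way. A call with a gripper value outside its range is refused whole. The fingers move at their own pace and stop on an object; the grip force is fixed at half the most. Time passes only in rows, so rows that do not move let the fingers close. It gives the time, the measured TCP pose, the force, the opening and the grip force at its end, in the units of the state.
- env.state(): the state, without advancing time (a new reading comes with each control period).
- env.grab_frame(name): name is "scene" or "top" or "wrist"; returns a dict with "frame" (480x640x3 uint8, red, green, blue), "range_z" (480x640 float32, mm along the optical axis (not along the pixel's ray), 0 where there is no reading), "camera_matrix" (3x3 intrinsics, pixels), "view" (4x4, takes a point from world to camera coordinates); the wrist camera has in their place "T_tool_cam" (4x4, takes a point from camera to tool coordinates, whose origin is the TCP and whose axes are the flange's). Camera axes: x right, y down, z forward; pixel columns grow to the right and rows downward; lengths in mm; the calibration is good to about 2 mm. A picture is of the moment at which its call begins: read the wrist's pose just before it.
- env.sign_off(): hands the job in; it is judged then, once.
The state is a dict: "clock": time; "joints": joint angles; "qd": joint speeds; "joint_efforts": joint torques, N m; "eef_pos": TCP position; "eef_rot": TCP orientation; "force": force on the tool from outside, world axes, zero at the start; "moment": the same for the moment, N m; "width": finger opening in mm; "gripper_force": force on a finger pad.
Only numpy, scipy, OpenCV 4.12 (cv2) and the standard library are available. Lean on these libraries where they do the work, as an engineer would, in place of code of your own. Each camera call takes 0.05 s, during which the arm holds its last target. There are 200 camera calls.

## Working session

There is one attempt and no reset: what is moved stays moved. The work goes in short steps, Python scripts to look and compute and a tool call to move; the robot and the scene stay as the last step left them, time stands still between calls to the robot, and variables do not carry over. Pictures are saved under pics/ and viewed, at most 10 in all, crops included, and the job is handed in when it is done.

Besides the shell and the picture viewer there is one more tool, called after "Call:" as name(argument=value, ...), one argument or row to a line, values as JSON. jog_arm: Moves the arm, as the interface text tells. Its arguments: {"type":"object","properties":{"dp":{"type":"array"},"twist":{"type":"array"},"claw":{"type":"array"}},"required":["dp","twist","claw"]}

```bash
mkdir -p pics; ls; python3 - <<'E'
from cell import env
import cv2,numpy as np,pickle
s=env.state();print({k:np.round(v,3) for k,v in s.items()})
for n in("top","scene"):
    f=env.grab_frame(n);pickle.dump(f,open(f'pics/{n}.pkl','wb'));cv2.imwrite(f'pics/{n}0.png',f['frame'][:,:,::-1]);print(n,f['camera_matrix'],f['view'])
E
```

```text
pics
{'clock': np.float64(0.0), 'joints': array([ 1.268,  0.522, -0.036,  1.6  ,  0.021,  1.021, -0.113]), 'qd': array([-0.   , -0.001,  0.001,  0.001,  0.   , -0.   ,  0.001]), 'joint_efforts': array([-1.0000e-03, -9.2711e+01,  1.9800e+00, -3.6993e+01,  1.8000e-02,
        8.0000e-03,  0.0000e+00]), 'eef_pos': array([ 144.087, -607.856,  252.737]), 'eef_rot': array([-3.119, -0.365,  0.   ]), 'force': array([-0.118, -0.368, -0.336]), 'moment': array([0.009, 0.068, 0.039]), 'gripper_force': np.float64(0.0), 'width': np.float64(85.426)}
top [[538.73047762   0.         323.4238296 ]
 [  0.         538.73047762 246.24794345]
 [  0.           0.           1.        ]] [[-9.38461653e-02 -9.95580746e-01 -3.44598197e-03  5.22311033e+01]
 [-9.72433705e-01  9.24052823e-02 -2.14088658e-01  5.85348826e+02]
 [ 2.13460973e-01 -1.67404105e-02 -9.76808155e-01  1.48171815e+03]
 [ 0.00000000e+00  0.00000000e+00  0.00000000e+00  1.00000000e+00]]
scene [[468.01690456   0.         331.800953  ]
 [  0.         468.01690456 248.90555573]
 [  0.           0.           1.        ]] [[ 3.50904505e-01  9.36408113e-01 -2.42380444e-03 -1.85770103e+02]
 [ 7.84140276e-01 -2.95257350e-01 -5.45845331e-01 -3.76339010e+02]
 [-5.11849642e-01  1.89638983e-01 -8.37882450e-01  1.62145579e+03]
 [ 0.00000000e+00  0.00000000e+00  0.00000000e+00  1.00000000e+00]]
```

View pics/top0.png

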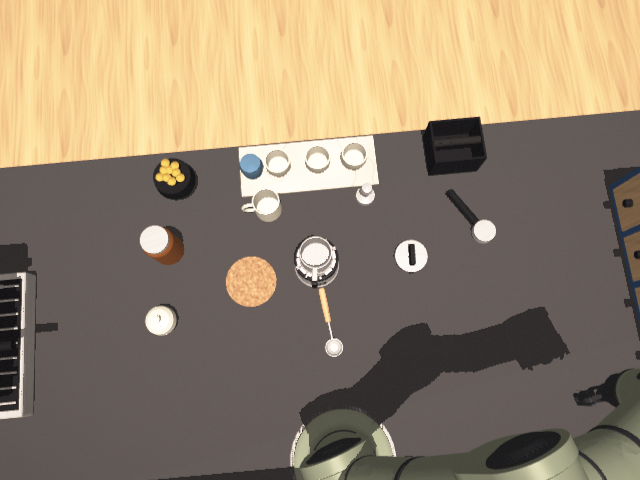

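View pics/scene0.png

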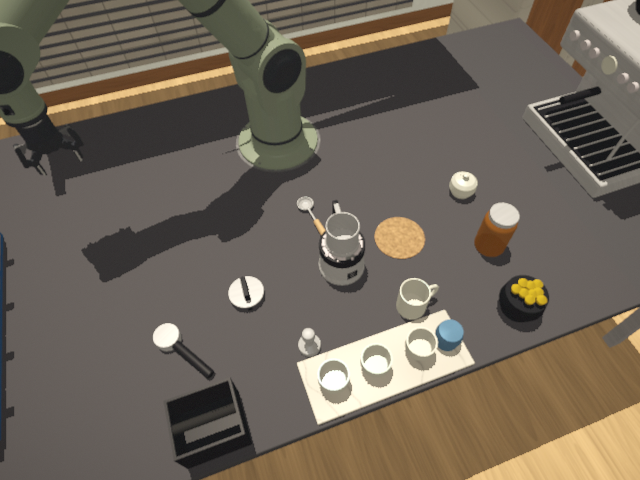

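The top view shows the cup at (316,252) on the grinder, with its handle toward the robot at (318,272). The lid is at (411,256) with its bar along image-vertical, the mat at (251,281), and the spoon in front of the grinder at (330,320). The scene view agrees.

```bash
cat > h.py <<'E'
import numpy as np,cv2
from scipy.optimize import least_squares
from scipy.spatial.transform import Rotation as R
def cloud(f,T=None):
    K=f['camera_matrix'];z=f['range_z'].astype(float)
    v,u=np.mgrid[:480,:640]
    p=np.stack([(u-K[0,2])/K[0,0]*z,(v-K[1,2])/K[1,1]*z,z,np.ones_like(z)],-1)
    M=np.linalg.inv(f['view']) if T is None else T
    P=(p@M.T)[...,:3];P[z==0]=np.nan
    return P
def wristT(s,f):
    T=np.eye(4);T[:3,:3]=R.from_rotvec(s['eef_rot']).as_matrix();T[:3,3]=s['eef_pos'];return T@f['T_tool_cam']
def circ(xy,r=None):
    c=xy.mean(0);g=lambda q:np.hypot(*(xy-q[:2]).T)-(q[2] if r is None else r)
    q=least_squares(g,[*c,40],loss='soft_l1',f_scale=2).x
    return q
E
python3 - <<'E'
from h import *
import pickle
for n in("top","scene"):
    f=pickle.load(open(f'pics/{n}.pkl','rb'));P=cloud(f)
    m0=lambda c,r,z0,z1:P[(np.hypot(P[...,0]-c[0],P[...,1]-c[1])<r)&(P[...,2]>z0)&(P[...,2]<z1)]
    uv=dict(top=dict(cup=(316,250),lid=(405,265),mat=(251,281)),scene=dict(cup=(343,240),lid=(235,290),mat=(400,238)))[n]
    for k,(u,v) in uv.items(): print(n,k,P[v,u].round(1))
    C=P[uv['cup'][1],uv['cup'][0],:2]
    q=m0(C,150,185,205);print('cup rim',len(q),q[:,2].max(),circ(q[:,:2]))
    q=m0(C,90,105,122);print('flange',len(q),np.median(q[:,2]),circ(q[:,:2]))
    L=P[uv['lid'][1],uv['lid'][0],:2]
    q=m0(L,70,14,35);c=cv2.minEnclosingCircle(q[:,:2].astype(np.float32));print('disc',len(q),np.median(q[:,2]),c)
    q=m0(L,70,45,65);print('bar',len(q),np.median(q[:,2]),cv2.minAreaRect(q[:,:2].astype(np.float32)),q.mean(0))
    M=P[uv['mat'][1],uv['mat'][0],:2]
    hsv=cv2.cvtColor(f['frame'],cv2.COLOR_RGB2HSV);k=(hsv[...,1]>80)&(hsv[...,2]>90)&(np.hypot(*(P[...,:2]-M).transpose(2,0,1))<110)
    q=P[k];print('mat',len(q),np.median(q[:,2]),q.mean(0),cv2.minEnclosingCircle(q[:,:2].astype(np.float32)))
E
```

```text
top cup [565.7  19.2 124.6]
top lid [ 517.9 -235.5   24.7]
top mat [516.5 217.6   4.7]
cup rim 237 203.1070113887813 [540.12533954  22.57848352  43.9309801 ]
flange 835 116.8516284069749 [531.28705698  21.58617707  45.00681291]
disc 625 24.021821434062076 ((542.98974609375, -255.81915283203125), 47.80121612548828)
bar 107 54.11638873217635 ((543.4589233398438, -255.51470947265625), (15.220094680786133, 59.157470703125), 87.30303955078125) [ 543.24110717 -255.65063307   53.40290478]
mat 2037 4.074583396300795 [516.43419324 218.64652398   4.06582989] ((517.8060302734375, 219.5289306640625), 76.48859405517578)
scene cup [587.5   8.4 190.5]
scene lid [ 532.9 -282.9   24.1]
scene mat [523.7 218.7   4. ]
cup rim 333 201.61249313035012 [546.33544842  20.50968151  42.23979643]
flange 622 116.7665369306269 [555.31752433  18.31868568  50.50087935]
disc 703 25.69515845562819 ((546.0557250976562, -257.0177001953125), 49.09312438964844)
bar 114 55.13963458762589 ((545.8617553710938, -257.0226745605469), (14.16302490234375, 61.97079849243164), 86.39960479736328) [ 549.85396707 -257.20240476   54.69115458]
mat 1686 5.49887155870897 [521.55031953 217.01433791   5.41551781] ((517.0848999023438, 217.93988037109375), 78.56517028808594)
```

```bash
python3 - <<'E'
from h import *
import pickle
for n in("top","scene"):
    f=pickle.load(open(f'pics/{n}.pkl','rb'));P=cloud(f)
    d=P[...,:2]-np.array([543,21.5]);r=np.hypot(d[...,0],d[...,1])
    q=P[(r>60)&(r<100)&(P[...,2]>150)]
    print(n,len(q),q.mean(0),q.min(0),q.max(0)); 
    t=q[q[:,2]>180];print(t.mean(0),cv2.minAreaRect(t[:,:2].astype(np.float32)))
E
```

```text
top 54 [469.78380857  31.99142842 190.39802168] [459.48309032  25.62112692 153.35580741] [483.35485084  38.49759002 202.50766242]
[470.98121998  31.820597   193.13471315] ((471.62969970703125, 31.793025970458984), (10.543415069580078, 22.97083282470703), 84.4757080078125)
scene 53 [471.28721051  28.51127893 184.58260257] [460.68866776  23.44998104 151.31875671] [484.13148057  36.99869911 196.71596038]
[472.10029427  29.76472282 192.94512704] ((472.2628173828125, 30.44507598876953), (12.800285339355469, 22.9215145111084), 85.09745788574219)
```

Call:
jog_arm(
  dp=[
    [0.05, 0, 0.0],
    [0.05, 0, 0],
    [0.05, 0, 0],
    [0.05, 0, 0],
    [0.05, 0, 0],
    [0.05, -0.05, 0],
    [0, -0.05, 0],
    [0, -0.05, 0],
    [0, -0.05, 0],
    [0, -0.05, 0],
  ],
  twist=[0, 0, 0, 0, 0, 0, 0, 0, 0, 0],
  claw=[1, 1, 1, 1, 1, 1, 1, 1, 1, 1],
)

```text
clock: 1.35
eef_pos: [373.5, -301.0, 253.1]
eef_rot: [-3.12, -0.365, 0.0]
force: [1.4, 0.1, 0.3]
width: 85.8
gripper_force: 0.0
```

Call:
jog_arm(
  dp=[
    [0, 0, -0.015],
    [0, 0, -0.015],
    [0.02, -0.05, 0],
    [0.02, -0.05, 0],
    [0.011, -0.05, 0],
    [0, -0.05, 0],
    [0, -0.05, 0],
    [0, -0.05, 0],
    [0, -0.04, 0],
    [0, 0, 0],
  ],
  twist=[0.173, 0.172, 0, 0, 0, 0, 0, 0, 0, 0],
  claw=[1, 1, 1, 1, 1, 1, 1, 1, 1, 1],
)

```text
clock: 2.6
eef_pos: [462.8, 32.1, 283.2]
eef_rot: [-3.136, 0.169, 0.0]
force: [0.2, -0.7, -0.8]
width: 85.2
gripper_force: 0.0
```

```bash
python3 - <<'E'
from h import *
from cell import env
s=env.state();f=env.grab_frame('wrist');cv2.imwrite('pics/w1.png',f['frame'][:,:,::-1])
print(s['eef_pos'],s['eef_rot'],f['T_tool_cam'].round(3).tolist())
P=cloud(f,wristT(s,f))
q=P[(P[...,2]>180)&(P[...,2]<205)&(P[...,1]>-40)&(P[...,1]<90)&(P[...,0]>440)&(P[...,0]<600)]
print(len(q),q.min(0),q.max(0))
d=q[:,:2]-[543,21.5];r=np.hypot(*d.T)
if (r<55).any(): print('cup',circ(q[r<55][:,:2],41.5))
t=q[(r>60)&(r<95)];
if len(t): print(t.mean(0),cv2.minAreaRect(t[:,:2].astype(np.float32)))
E
```

```text
[462.82542978  32.12049217 283.16830963] [-3.13626805e+00  1.69386296e-01  4.71319568e-04] [[-0.0, -0.952, -0.306, 79.564], [1.0, 0.0, -0.001, -0.859], [0.001, -0.306, 0.952, -120.768], [0.0, 0.0, 0.0, 1.0]]
8022 [463.90415457 -20.09658631 180.01273216] [591.74793714  65.61221869 197.39462362]
cup [548.32909842  22.94741476  40.        ]
[474.27379845  32.86605541 192.55008593] ((474.212158203125, 32.786376953125), (13.925302505493164, 19.556425094604492), 82.8688735961914)
```

View pics/w1.png

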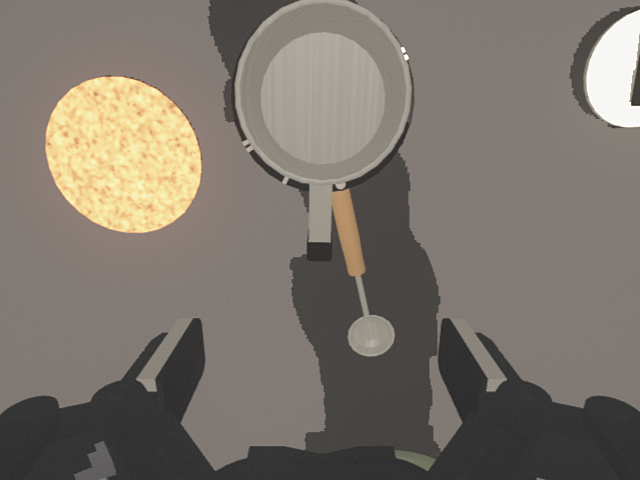

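The wrist view shows the handle's black end at (319,250), centred between the fingers (symmetric about x≈322). The yaw is also right, so I'll go down and grip.

Call:
jog_arm(
  dp=[
    [0.004, 0, 0.03],
    [0, 0, 0.03],
    [0, 0, 0.03],
    [0, 0, 0.027],
    [0, 0, 0],
    [0, 0, 0],
    [0, 0, 0],
    [0, 0, 0],
    [0, 0, 0],
    [0, 0, 0],
  ],
  twist=[0, 0, 0, 0, 0, 0, 0, 0, 0, 0],
  claw=[0.5, 0.5, 0.5, 0.5, 0, 0, 0, 0, 0, 0],
)

```text
clock: 3.9
eef_pos: [466.9, 29.0, 166.7]
eef_rot: [3.137, -0.176, 0.001]
force: [-2.5, -0.2, 7.2]
width: 13.0
gripper_force: 59.6
```

Call:
jog_arm(
  dp=[
    [0, 0, -0.005],
    [0, 0, -0.01],
    [0, 0, -0.015],
    [0, 0, -0.02],
    [0, 0, -0.01],
    [0, 0, 0],
  ],
  twist=[0, 0, 0, 0, 0, 0],
  claw=[0, 0, 0, 0, 0, 0],
)

```text
clock: 4.65
eef_pos: [467.1, 29.0, 227.0]
eef_rot: [-3.136, 0.176, -0.002]
force: [0.1, 0.3, -3.1]
width: 13.5
gripper_force: 58.6
```

```bash
python3 - <<'E'
from h import *
from cell import env
s=env.state();f=env.grab_frame('scene');g=env.grab_frame('wrist')
cv2.imwrite('pics/s2.png',np.hstack([cv2.resize(f['frame'][120:360,180:500],None,fx=1.25,fy=1.25),cv2.resize(g['frame'],(400,300))])[:,:,::-1])
print(s['eef_pos'],s['force'],s['width'])
P=cloud(g,wristT(s,g));q=P[(P[...,2]>215)&(P[...,2]<275)&(P[...,0]>490)]
d=np.hypot(q[:,0]-545,q[:,1]-20);q=q[(d<50)]
o=q[q[:,2]>q[:,2].max()-15]
A=np.c_[o[:,:2]-[545,20],np.ones(len(o))];print(len(o),'plane',np.linalg.lstsq(A,o[:,2],rcond=None)[0],circ(o[:,:2],41.5))
E
```

```text
[467.12742585  29.02605063 227.03779091] [ 0.09244609  0.28712581 -3.08868831] 13.503558810132219
25237 plane [-1.41803766e-02  1.37345238e-03  2.51449185e+02] [550.55881268  21.65509157  40.        ]
```

View pics/s2.png

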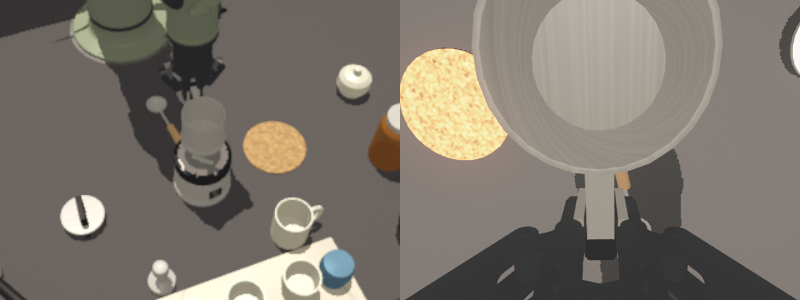

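The scene view shows the cup lifted clear and level. The wrist view shows the handle held between the pads. Next I carry it to the mat.

Call:
jog_arm(
  dp=[
    [-0.003, -0.01, 0],
    [-0.006, -0.022, 0],
    [-0.008, -0.03, 0],
    [-0.008, -0.035, 0],
    [-0.008, -0.035, 0],
    [-0.008, -0.03, 0],
    [-0.006, -0.022, 0],
    [-0.004, -0.01, 0.01],
    [0, 0, 0.02],
    [0, 0, 0.03],
  ],
  twist=[0, 0, 0, 0, 0, 0, 0, 0, 0, 0],
  claw=[0, 0, 0, 0, 0, 0, 0, 0, 0, 0],
)

```text
clock: 6.0
eef_pos: [437.8, 227.4, 165.2]
eef_rot: [-3.136, 0.177, -0.001]
force: [1.0, 0.7, -2.6]
width: 13.3
gripper_force: 58.7
```

Call:
jog_arm(
  dp=[
    [0, 0, 0.03],
    [0, 0, 0.03],
    [0, 0, 0.025],
    [0, 0, 0.012],
    [0, 0, 0.006],
    [0, 0, 0],
  ],
  twist=[0, 0, 0, 0, 0, 0],
  claw=[0, 0, 0, 0, 0, 0],
)

```text
clock: 6.75
eef_pos: [437.9, 227.5, 63.4]
eef_rot: [-3.137, 0.176, -0.0]
force: [0.1, 0.3, -1.1]
width: 12.9
gripper_force: 58.6
```

Call:
jog_arm(
  dp=[
    [0, 0, 0.004],
    [0, 0, 0.002],
    [0, 0, 0.001],
    [0, 0, 0],
  ],
  twist=[0, 0, 0, 0],
  claw=[0, 0, 0, 0],
)

```text
clock: 7.25
eef_pos: [437.9, 227.5, 56.3]
eef_rot: [-3.137, 0.176, -0.0]
force: [-0.7, -0.0, -1.6]
width: 13.0
gripper_force: 58.6
```

Call:
jog_arm(
  dp=[
    [0, 0, 0.001],
    [0, 0, 0.001],
    [0, 0, 0],
  ],
  twist=[0, 0, 0],
  claw=[0, 0, 0],
)

```text
clock: 7.62
eef_pos: [437.6, 227.9, 55.1]
eef_rot: [-3.136, 0.175, -0.0]
force: [-8.5, -1.1, 21.3]
width: 13.1
gripper_force: 61.8
```

Call:
jog_arm(
  dp=[
    [0, 0, -0.001],
    [0, 0, 0],
    [0, 0, 0],
    [0, 0, 0],
    [0, 0, -0.02],
    [0, 0, -0.04],
    [0, 0, -0.05],
    [0, 0, -0.05],
    [0, 0, -0.05],
    [0, 0, 0],
  ],
  twist=[0, 0, 0, 0, 0, 0, 0, 0, 0, 0],
  claw=[0.3, 0.4, 0.5, 0.5, 0.5, 0.5, 0.6, 0.8, 1, 1],
)

```text
clock: 8.88
eef_pos: [439.1, 228.2, 268.6]
eef_rot: [-3.133, 0.177, -0.008]
force: [-0.0, 0.1, -0.2]
width: 85.4
gripper_force: 0.0
```

```bash
python3 - <<'E'
from h import *
from cell import env
s=env.state();f=env.grab_frame('top');g=env.grab_frame('wrist')
print(s['eef_pos'],s['force'],s['width'])
cv2.imwrite('pics/t3.png',np.vstack([cv2.resize(f['frame'][210:330,200:440],(720,360),interpolation=2),cv2.resize(g['frame'],(320,240))[:, :].copy() if 0 else np.hstack([cv2.resize(g['frame'],(320,240)),np.zeros((240,400,3),np.uint8)])])[:,:,::-1])
P=cloud(f)
for a,c in((P,'top'),(cloud(g,wristT(s,g)),'wrist')):
    q=a[(a[...,2]>79)&(a[...,2]<95)&(abs(a[...,0]-518)<50)&(abs(a[...,1]-218)<50)]
    if len(q)>20:
        print(c,len(q),q[:,2].max(),circ(q[:,:2],43))
E
```

```text
[439.06863697 228.18059182 268.64593392] [-0.01004684  0.11490486 -0.23315401] 85.35458858522847
top 50 89.75293550350716 [514.6836241 220.8543533  40.       ]
wrist 2292 88.53374162270268 [520.61675499 220.87909404  40.        ]
```

View pics/t3.png

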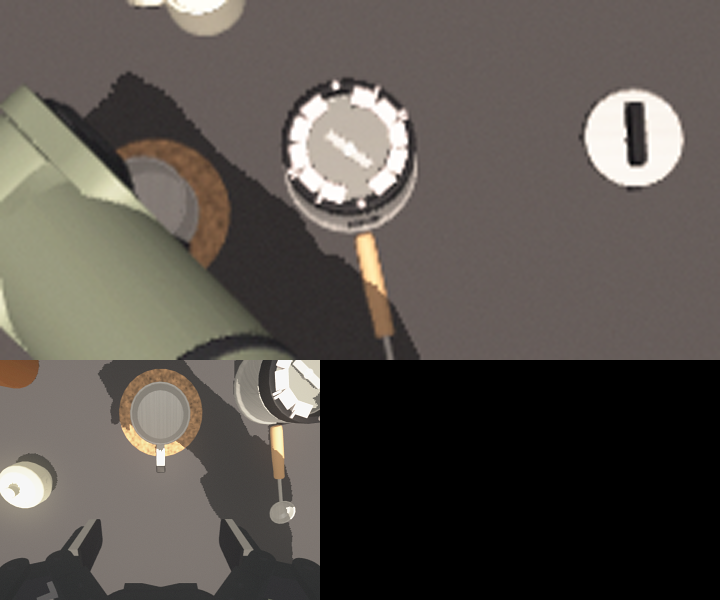

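The top view shows the cup upright on the cork mat at (165,200), released, and the wrist view confirms it. The grinder mouth is exposed, with studs near (336,84) and (362,203) in the crop. Next I take a close look at the mouth.

Call:
jog_arm(
  dp=[
    [0.02, 0.04, -0.01],
    [0.024, 0.05, 0],
    [0.024, 0.05, 0],
    [0.025, 0.055, 0],
    [0, 0, 0],
    [0, 0, 0],
  ],
  twist=[0, 0, 0, 0, 0, 0],
  claw=[1, 1, 1, 1, 1, 1],
)

```text
clock: 9.72
eef_pos: [508.0, 23.5, 274.2]
eef_rot: [3.137, -0.177, -0.003]
force: [0.5, 0.6, 0.2]
width: 85.3
gripper_force: 0.0
```

```bash
python3 - <<'E'
from h import *
from cell import env
s=env.state();g=env.grab_frame('wrist');print(s['eef_pos'],s['eef_rot'])
P=cloud(g,wristT(s,g))
cv2.imwrite('pics/w4.png',g['frame'][:,:,::-1])
np.savez('pics/w4.npz',P=P,im=g['frame'])
q=P[(abs(P[...,2]-115)<2.5)&(np.hypot(P[...,0]-543,P[...,1]-21)<75)]
print(len(q),np.median(q[:,2]))
# orthographic rectified top-down: 4px/mm... x up, y left
H=cv2.findHomography
S=3;c=np.array([543,21])
T=np.linalg.inv(wristT(s,g));K=g['camera_matrix']
yy,xx=np.mgrid[:480,:480]
W=np.stack([c[0]+(240-yy)/S,c[1]+(240-xx)/S,np.full(yy.shape,115.),np.ones(yy.shape)],-1)@T.T
mx=(K[0,0]*W[...,0]/W[...,2]+K[0,2]).astype(np.float32);my=(K[1,1]*W[...,1]/W[...,2]+K[1,2]).astype(np.float32)
cv2.imwrite('pics/o4.png',cv2.remap(g['frame'],mx,my,1)[:,:,::-1])
E
```

```text
[507.9809716   23.50233315 274.19861927] [ 3.13654562 -0.17652296 -0.00316884]
13041 115.09007301116202
```

View pics/o4.png

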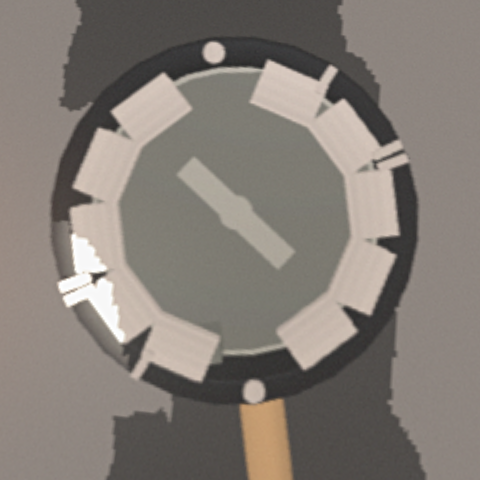

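The rectified view at 3 px/mm shows studs at (213,52) and (254,391). The half-mark rib is at (326,80) and the double rib at (392,155). That puts the mouth centre at about (549.4, 23.2) with yaw +0.12. I'll view the lid from the same relative pose so camera bias cancels.

Call:
jog_arm(
  dp=[
    [0.005, 0.04, 0],
    [0.005, 0.05, 0],
    [0.005, 0.05, 0],
    [0.005, 0.05, 0],
    [0.005, 0.05, 0],
    [0.002, 0.04, 0.011],
    [0, 0, 0.04],
    [0, 0, 0.04],
    [0, 0, 0],
    [0, 0, 0],
  ],
  twist=[0, 0, 0, 0, 0, 0, 0, 0, 0, 0],
  claw=[1, 1, 1, 1, 1, 1, 1, 1, 1, 1],
)

```text
clock: 11.02
eef_pos: [504.7, -257.4, 185.5]
eef_rot: [3.137, -0.174, 0.002]
force: [0.3, 0.5, 1.2]
width: 85.2
gripper_force: 0.0
```

```bash
python3 - <<'E'
from h import *
from cell import env
s=env.state();g=env.grab_frame('wrist');print(s['eef_pos'],s['eef_rot'],s['joints'].round(2))
P=cloud(g,wristT(s,g))
S=3;c=np.array([544,-256]);ims=[]
T=np.linalg.inv(wristT(s,g));K=g['camera_matrix'];yy,xx=np.mgrid[:400,:400]
for z in(24.,54.):
    W=np.stack([c[0]+(200-yy)/S,c[1]+(200-xx)/S,np.full(yy.shape,z),np.ones(yy.shape)],-1)@T.T
    mx=(K[0,0]*W[...,0]/W[...,2]+K[0,2]).astype(np.float32);my=(K[1,1]*W[...,1]/W[...,2]+K[1,2]).astype(np.float32)
    ims.append(cv2.remap(g['frame'],mx,my,1))
cv2.imwrite('pics/o5.png',np.hstack(ims)[:,:,::-1])
d=np.hypot(P[...,0]-544,P[...,1]+256)
q=P[(d<70)&(abs(P[...,2]-24)<5)];h=cv2.convexHull(q[:,:2].astype(np.float32))[:,0].astype(float)
print('disc',np.median(q[:,2]),circ(h,48),circ(h),cv2.minEnclosingCircle(h.astype(np.float32)))
q=P[(d<70)&(abs(P[...,2]-54)<4)];print('bar',np.median(q[:,2]),cv2.minAreaRect(q[:,:2].astype(np.float32)))
# mouth rechecks: flange from wrist depth w4, and fresh top
w=np.load('pics/w4.npz')['P'];f=env.grab_frame('top');Q=cloud(f);sc=cloud(env.grab_frame('scene'))
for n,a in(('w',w),('top',Q),('scene',sc)):
    q=a[(np.hypot(a[...,0]-545,a[...,1]-22)<75)&(abs(a[...,2]-115)<6)]
    h=cv2.convexHull(q[:,:2].astype(np.float32))[:,0].astype(float);print(n,len(q),circ(h))
E
```

```text
[ 504.72140406 -257.4211354   185.52685484] [ 3.13656167e+00 -1.74415179e-01  1.55096859e-03] [ 0.39  0.51 -0.03  1.82  0.02  0.81 -1.33]
disc 24.152551967910483 [ 548.26873339 -255.62351854   40.        ] [ 548.27294221 -255.65250479   47.70209274] ((548.21875, -255.6178741455078), 48.05070877075195)
bar 54.00831873299124 ((548.2926635742188, -255.59054565429688), (14.053250312805176, 59.84438705444336), 86.32347106933594)
w 13864 [549.59889041  22.70781693  61.55030447]
top 789 [544.95167508  22.16545465  61.50512465]
scene 849 [547.85921319  21.00700748  61.93021111]
```

View pics/o5.png

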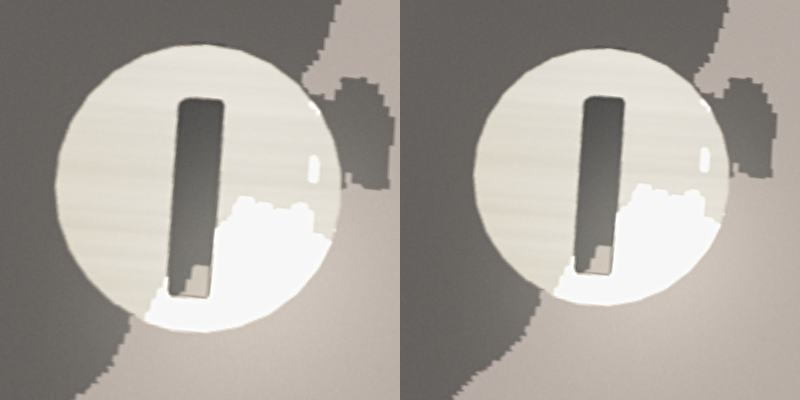

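The wrist view shows the lid's bar clearly: centre (548.3, -255.6) in the wrist frame, yaw -0.064. All three cameras agree on a lid-to-mouth shift of about (+1.6, +278) mm. Now I grasp the bar.

Call:
jog_arm(
  dp=[
    [0, 0, 0],
    [0.0416, -0.0041, 0],
    [0, 0, 0.03],
    [0, 0, 0.03],
    [0, 0, 0.03],
    [0, 0, 0.03],
    [0, 0, 0],
    [0, 0, 0],
  ],
  twist=[-0.047, 0, 0, 0, 0, 0, 0, 0],
  claw=[0.6, 0.6, 0.6, 0.6, 0.6, 0.6, 0.6, 0.6],
)

```text
clock: 12.18
eef_pos: [546.4, -256.8, 65.9]
eef_rot: [3.139, -0.103, 0.003]
force: [-0.8, 0.6, 0.1]
width: 51.4
gripper_force: 0.0
```

Call:
jog_arm(
  dp=[
    [0, 0, 0.01],
    [0, 0, 0.006],
    [0, 0, 0],
    [0, 0, 0],
    [0, 0, 0],
    [0, 0, 0],
    [0, 0, 0],
    [0, 0, 0],
  ],
  twist=[0, 0, 0, 0, 0, 0, 0, 0],
  claw=[0.6, 0.6, 0.5, 0, 0, 0, 0, 0],
)

```text
clock: 13.18
eef_pos: [545.9, -256.7, 48.6]
eef_rot: [3.14, -0.102, 0.001]
force: [-0.6, -0.3, 5.7]
width: 12.8
gripper_force: 59.4
```

Call:
jog_arm(
  dp=[
    [0, 0, -0.01],
    [0, 0, -0.025],
    [0, 0, -0.035],
    [0, 0, -0.04],
    [0, 0, -0.03],
    [0, 0, -0.01],
    [0, 0, 0],
    [0, 0, 0],
  ],
  twist=[0, 0, 0, 0, 0, -0.09, -0.095, 0],
  claw=[0, 0, 0, 0, 0, 0, 0, 0],
)

```text
clock: 14.18
eef_pos: [545.5, -256.6, 198.7]
eef_rot: [-3.136, -0.187, -0.0]
force: [-0.2, -0.3, -2.3]
width: 13.1
gripper_force: 58.6
```

Call:
jog_arm(
  dp=[
    [0.004, -0.02, 0],
    [0.005, -0.04, 0],
    [0.006, -0.05, 0],
    [0.006, -0.05, 0],
    [0.006, -0.05, 0],
    [0.005, -0.04, 0],
    [0.003, -0.02, 0],
    [0, -0.006, 0],
    [0, 0, 0],
    [0, 0, 0],
  ],
  twist=[0, 0, 0, 0, 0, 0, 0, 0, 0, 0],
  claw=[0, 0, 0, 0, 0, 0, 0, 0, 0, 0],
)

```text
clock: 15.42
eef_pos: [547.4, 20.6, 198.3]
eef_rot: [3.136, 0.185, -0.0]
force: [0.7, 0.4, -2.3]
width: 13.0
gripper_force: 58.7
```

```bash
python3 - <<'E'
from h import *
from cell import env
s=env.state();print(s['eef_pos'],s['eef_rot'],s['joints'].round(2),s['force'],s['width'])
for n in('top','scene'):
    a=cloud(env.grab_frame(n))
    q=a[(np.hypot(a[...,0]-546,a[...,1]-22)<65)&(abs(a[...,2]-s['eef_pos'][2]+25)<6)]
    h=cv2.convexHull(q[:,:2].astype(np.float32))[:,0].astype(float);print(n,len(q),np.median(q[:,2]),circ(h))
E
```

```text
[547.4039746   20.60356433 198.28945859] [ 3.13576243e+00  1.85379268e-01 -2.79610723e-04] [-0.05  0.47 -0.13  1.86  0.08  0.82 -1.67] [ 0.70111328  0.37341395 -2.30130811] 12.968083854698634Traceback (most recent call last):
  File "<stdin>", line 7, in <module>
TypeError: 'NoneType' object is not subscriptable
```

Call:
jog_arm(
  dp=[
    [0, -0.0008, 0.015],
    [0, 0, 0.015],
    [0, 0, 0.004],
    [0, 0, 0.004],
    [0, 0, 0.003],
    [0, 0, 0],
  ],
  twist=[0, 0, 0, 0, 0, 0],
  claw=[0, 0, 0, 0, 0, 0],
)

```text
clock: 16.23
eef_pos: [547.4, 22.5, 157.3]
eef_rot: [-3.136, -0.188, -0.0]
force: [-1.0, -0.3, -1.9]
width: 13.1
gripper_force: 58.7
```

Call:
jog_arm(
  dp=[
    [0, 0, 0.003],
    [0, 0, 0.003],
    [0, 0, 0.002],
    [0, 0, 0.002],
    [0, 0, 0],
    [0, 0, 0],
  ],
  twist=[0, 0, 0, 0, 0, 0],
  claw=[0, 0, 0, 0, 0, 0],
)

```text
clock: 16.98
eef_pos: [547.4, 22.4, 147.4]
eef_rot: [-3.136, -0.188, -0.0]
force: [-1.1, -0.1, -2.5]
width: 13.3
gripper_force: 58.7
```

Call:
jog_arm(
  dp=[
    [0, 0, 0.001],
    [0, 0, 0.001],
    [0, 0, 0.0005],
    [0, 0, 0],
  ],
  twist=[0, 0, 0, 0],
  claw=[0, 0, 0, 0],
)

```text
clock: 17.48
eef_pos: [547.4, 22.5, 145.5]
eef_rot: [3.136, 0.188, 0.001]
force: [-5.8, -0.4, 15.0]
width: 13.2
gripper_force: 61.2
```

Contact came at the predicted home height (TCP 145.6). Now I twist clockwise by 0.69 rad.

Call:
jog_arm(
  dp=[
    [0, 0, 0],
    [0, 0, 0],
    [0, 0, 0],
    [0, 0, 0],
    [0, 0, 0],
    [0, 0, 0],
  ],
  twist=[0.06, 0.06, 0.06, 0.06, 0, 0],
  claw=[0, 0, 0, 0, 0, 0],
)

```text
clock: 18.23
eef_pos: [548.1, 22.4, 145.6]
eef_rot: [-3.136, 0.189, -0.003]
force: [-0.5, -1.0, 9.0]
width: 13.0
gripper_force: 60.4
```

```bash
python3 - <<'E'
from cell import env
s=env.state();r=s['eef_rot'];import numpy as np
print(s['eef_pos'],r,'yaw',2*np.arctan2(r[1],r[0]),s['joints'].round(2),s['force'],s['moment'])
E
```

```text
[548.08928614  22.44285694 145.56286616] [-3.13569728e+00  1.89125294e-01 -2.76395262e-03] yaw 6.162703993284529 [-0.11  0.54 -0.05  1.9   0.04  0.7  -1.88] [-0.48200002 -0.96082008  9.03355513] [-0.24183489  0.12118131 -0.07534555]
```

Call:
jog_arm(
  dp=[
    [0, 0, 0],
    [0, 0, 0],
    [0, 0, 0],
    [0, 0, 0],
    [0, 0, 0],
    [0, 0, 0],
    [0, 0, 0],
    [0, 0, 0],
  ],
  twist=[0.075, 0.075, 0.075, 0.075, 0.075, 0.075, 0, 0],
  claw=[0, 0, 0, 0, 0, 0, 0, 0],
)

```text
clock: 19.23
eef_pos: [548.1, 22.4, 145.6]
eef_rot: [-3.014, 0.884, -0.003]
force: [-0.9, 0.5, 9.4]
width: 12.9
gripper_force: 60.4
```

```bash
cat > look.py <<'E'
from h import *
import sys
from cell import env
s=env.state();r=s['eef_rot']
print(s['eef_pos'],r,'yaw',(2*np.arctan2(r[1],r[0])+np.pi)%(2*np.pi)-np.pi,s['joints'].round(2),s['force'],s['moment'],s['width'])
g=env.grab_frame('wrist');f=env.grab_frame('scene')
c=cv2.resize(f['frame'][160:310,260:420],(640,600),interpolation=2)
cv2.imwrite(sys.argv[1],np.hstack([cv2.resize(g['frame'],(400,300)),cv2.resize(c,(400,300))])[:,:,::-1])
S=3;z=115.;c=np.array([549.4,23.2])
T=np.linalg.inv(wristT(s,g));K=g['camera_matrix'];yy,xx=np.mgrid[:480,:480]
W=np.stack([c[0]+(240-yy)/S,c[1]+(240-xx)/S,np.full(yy.shape,z),np.ones(yy.shape)],-1)@T.T
mx=(K[0,0]*W[...,0]/W[...,2]+K[0,2]).astype(np.float32);my=(K[1,1]*W[...,1]/W[...,2]+K[1,2]).astype(np.float32)
cv2.imwrite('pics/o6.png',cv2.remap(g['frame'],mx,my,1)[:,:,::-1])
E
python3 look.py pics/e6.png
```

```text
[548.07804875  22.43972351 145.5645865 ] [-3.01408002e+00  8.83793200e-01 -2.54369739e-03] yaw -0.5704529711576889 [-0.2   0.55  0.07  1.9  -0.05  0.69 -2.24] [-0.92682103  0.51090925  9.38513667] [-0.21573083  0.17766713 -0.14845659] 12.93573187712641
```

View pics/e6.png

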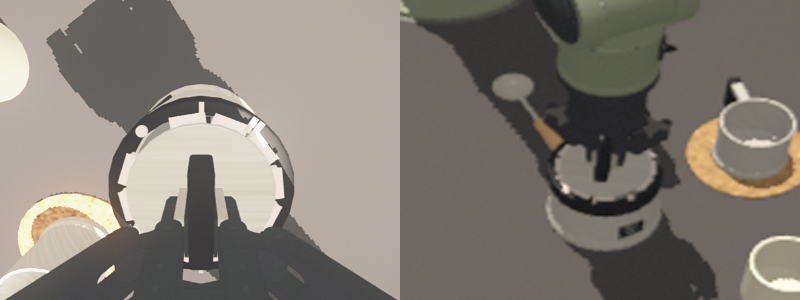

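The bar at (201,155) lines up with the single half-mark rib at (202,107). The lid sits flush on the flange, and the cup stands on the mat. Time to hand in.

```bash
python3 -c "from cell import env;print(env.sign_off())"
```

```text
the job is handed in; nothing more can be done
None
```

I handed the job in at about 19 s on the robot's clock: the cup stands upright on the mat and released, and the lid is fully home, gripped and held at the half mark (turned 0.69 rad, in line with the rib).

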